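# Weigh out a bag of hardwood chunks and put the rest back in the dry box

## Robot

A 6-joint arm with a two-finger parallel gripper is mounted at the origin on a cart in front of the work surface, level with it; the furniture and walls round the work are solid. World frame = base frame: x ahead of the robot, y to its left, z up, the work surface at z = 0. Lengths are in m, angles in rad, forces in N, time in s.
With the tool pointing down it reaches from about 0.35 to 0.8 m from the base axis. Payload 7.3 kg.
Tool frame: the origin (TCP) lies on the centre line of the jaws, within the pads' length; the fingertips stand 25 mm ahead of it and the grasp point (between the pads) lies 6 mm ahead of it (r.tip_extent is the z of the fingertips in the tool frame, in m); z points along the fingers, y is the line along which they close (so a half turn about z gives the same grasp; the last joint's range is limited). The gripper opens to 85 mm and grips with 20 to 120 N. Pads are 22 mm wide; open, the fingers measure 114 mm over their backs; the gripper's body (76 mm by 85 mm) begins 54 mm behind the grasp point. The pads swing forward as they close: fully open they stand 13 mm farther back than shut.
Start: joints at [1.054, 0.342, 1.524, -0, 1.275, -0.146], TCP at [0.19, 0.489, 0.256] pointing down, gripper open.
Joint ranges: [-2.53, 2.53], [-0.77, 2.02], [0.04, 2.7], [-1, 4.14], [0.28, 2.66], [-3.11, 3.11]. Speed limits (rad/s): [2.57, 2.57, 3.14, 3.14, 3.14, 3.14].

## Interface

Orientations are given as a unit quaternion [w, x, y, z].
In Python, from bench import r, eyes, nets gives the robot as it stands.
- The arm moves only by the tool carry_out, never from a script. Its argument "motion" is a list that holds one entry, the list of rows, each a list of 7 numbers: the shift along the world's x, y, z in cm, then the turn, a rotation vector about the world's x, y, z in rad, then the finger opening in cm, from 0 to 8.54. A call has 1 to 8 rows; each row is the pose to reach, as a shift and turn from the pose commanded when the call began; what a row does not reach only later rows make up. A row lasts 1/10 s, in which the tool goes at most 50 mm and 8.59 degrees, less where a joint would pass 70% of its speed; a pose out of reach is approached as far as the arm can. A call with a gripper value outside its range is refused whole. The fingers move at their own pace and stop on an object; "squeeze" is the grip in N (left out, the last holds). Time passes only in rows, so rows that repeat a pose let the fingers close. It gives the time, the measured TCP pose, the force, the opening and the grip force at its end, in the units of the state.
- r.get_state(): the state, without advancing time (a new reading comes with each control period).
- eyes.capture(name): name is "side" or "top" or "wrist"; returns a dict with "img" (400x640x3 uint8, blue, green, red), "z_map" (400x640 float32, m along the optical axis (not along the pixel's ray), 0 where there is no reading), "mtx" (3x3 intrinsics, pixels), "xyz" and "attitude" of the camera in the world. Camera axes: x right, y up, looking along -z (the intrinsics and any distortion apply to the point x, -y, -z); pixel columns grow to the right and rows downward; lengths in m; the calibration is good to about 2 mm. A picture is of the moment at which its call begins.
- r.hand_in(): hands the job in; it is judged then, once.
Trained networks look in a picture, given as the dict that the camera call returned (one of the last four; its "shot" number tells which), for a name from the list of things; names that differ only in an ending like _2 or _b are one class to them, and where a whole thing is asked for, a point or a joint stands for the part that bears it (a point fixed in the world has none). Each returns a list of dicts, best first, with "score" (0 to 1); they miss things now and then, are a little off and sometimes report something else, mostly with a low value. They report only what shows in the picture. A call takes as long as a camera call. They do not tell look-alikes from the thing itself.
- nets.spot_in(picture, target): "extent" ([left, top, width, height] in pixels, round what is visible of it).
- nets.regions_of(picture, target): "region" (400x640 bool, what is visible of it) and "extent" ([left, top, width, height] in pixels, round what is visible of it).
- nets.mark_of(picture, target): "centre" ([column, row] in pixels: a listed point, or the origin of a listed thing).
The state is a dict: "time": time; "joint_pos": joint angles; "joint_velocities": joint speeds; "effort": joint torques, N m; "tool_pos": TCP position; "eef_rot": TCP orientation; "ft_force": force on the tool from outside, world axes, zero at the start; "moment": the same for the moment, N m; "opening": opening from 0.0 (shut) to 1.0 (fully open); "gripper_force": force on a finger pad.
Only numpy, scipy, OpenCV 4.12 (cv2) and the standard library are available. Lean on these libraries where they do the work, as an engineer would, in place of code of your own. Each camera call takes 0.05 s, during which the arm holds its last target. There are 200 camera calls.

## Task

Weigh out one bag of hardwood chunks: stand the scale's lever upright to free the empty pan, then set offcut blocks on the pan one at a time until the pointer comes to rest between the two long lines of its dial, and leave that load on the pan. Put every block that is left over back into the dry box, pushing it off the feed shelf through the flap so that the flap falls shut behind it, and do not disturb the jar, the tin and the glue bottle.

Things in the scene. Friction and masses are not known exactly. Their poses are not given: they have to be found in the camera images.
- scale: grey bench spring scale, fixed where it stands; origin on the bench under the middle of its base (250 mm along x, 175 mm along y). Its x axis points from the dial at its front (the side nearer the robot) to its back, y to its left, z up.
- dial_zero (a point): on the white dial plate at the scale's front (60 mm wide, top 165 mm above the bench): height of the pointer with the pan empty. Short ticks every 5 mm below it and two long heavy lines 30 and 40 mm below it; the dark needle fixed to the tray goes down with the tray in front of the plate.
- pan_floor (a point): centre of the upper face of the scale's aluminium tray; the tray is 240 mm (x) by 200 mm (y) outside with a rim 12 mm high and 3 mm thick, and has the scale's axes. Empty it is 155 mm above the bench; it sinks straight down under load.
- pan (a joint): how far the tray has sunk, m: 0 empty, 0.05 at its stop. The spring gives about 1 mm for each 16 g: a small block sinks it 5.5 to 8 mm, a big block 9.5 to 15 mm. The two long dial lines are at 0.030 and 0.040. While the lever lies over, a rocker under the tray holds it up and it cannot sink so far.
- lever (a joint): angle of the scale's pan lever, rad: 0 upright (pan free), negative leaning to the front (-x of the scale), positive to the back; -1.05 to 1.05. It starts lying to the front and stays where it is left (stiff: about 1.6 N at the knob). Leaning 0.3 or more either way it holds up the pan.
- lever_knob (a point): centre of the black ball knob, 25 mm across, at the lever's end, on the right side of the scale, 145 mm from its middle; it moves on a circle of 140 mm about point lever_hinge in the scale's x-z plane. The arm below it is a round rod 10 mm thick.
- lever_hinge (a point): centre of the lever's turning circle, 62 mm above the bench; the hinge line runs along the scale's y axis.
- dry_box: plywood dry box with a feed shelf in front, fixed; origin on the bench under the front lip; its x axis points from the shelf into the box, y to the left, z up. Box: x 0 to 330 mm, 150 mm wide, closed top 313 mm up that begins at x = 33 mm; in front of that the side walls are only 245 mm high.
- shelf_mid (a point): centre of the upper face of the feed shelf, with the box's axes: 230 mm above the bench, 140 mm long (x), 108 mm wide between low side beads (7 mm high), open at its outer end; it ends at the lip, 70 mm farther in.
- box_lip (a point): middle of the lip where the shelf ends, with the box's axes. Behind it a steep metal chute runs down under the flap. A block pushed inward until its middle is past the lip tips over it and slides in through the flap; push its outer end up to the lip to be sure.
- box_floor (a point): centre of the box's inner floor (312 by 132 mm), 9 mm above the bench, with the box's axes; over its front part a metal chute comes down from the lip (50 degrees, then flatter) and reaches the floor 250 mm behind the lip, so that a block slides to the back.
- flap (a joint): angle of the aluminium swing flap, hinged along its top edge 301 mm above the bench, 37 mm behind the lip, 126 mm wide and 110 mm high: 0 shut (hanging), positive swung inward, up to 1.4. It falls shut by its weight.
- big_a_mid (a point): large hardwood offcut block, 110 x 60 x 50 mm as it lies (its own x, y, z), 0.16 to 0.245 kg; the point is the block's centre. Reads None from the start if this block is absent.
- big_b_mid (a point): large hardwood offcut block, 110 x 60 x 50 mm as it lies (its own x, y, z), 0.16 to 0.245 kg; the point is the block's centre. Reads None from the start if this block is absent.
- big_c_mid (a point): large hardwood offcut block, 110 x 60 x 50 mm as it lies (its own x, y, z), 0.16 to 0.245 kg; the point is the block's centre. Reads None from the start if this block is absent.
- small_a_mid (a point): small hardwood offcut block, 90 x 55 x 32 mm as it lies (its own x, y, z), 0.09 to 0.13 kg; the point is the block's centre.
- small_b_mid (a point): small hardwood offcut block, 90 x 55 x 32 mm as it lies (its own x, y, z), 0.09 to 0.13 kg; the point is the block's centre.
- small_c_mid (a point): small hardwood offcut block, 90 x 55 x 32 mm as it lies (its own x, y, z), 0.09 to 0.13 kg; the point is the block's centre.
- hung_tape_low (a point): lowest point of the two rolls of blue tape that hang from the shelf above the back of the bench (120 mm along x, 136 mm along y); swing the arm round in front of them.
- screw_jar: glass jar of screws with red lid, 66 mm across and 86 mm high, a bystander; origin under its middle.
- wax_tin: round red tin of wax, 69 mm across and 36 mm high, a bystander; origin under its middle.
- glue_bottle: white glue bottle with a red cone cap, 47 mm across and 148 mm high, a bystander; origin under its middle.
Not all that is in view belongs to the job. Leave any turquoise look-alike of the part that bears small_c_mid alone.

How it is judged:
On the way, in this order (a step that is already met when the one before it is completed fails the run):
1. the lever is upright (within 0.12 rad) and let go, with the pan free and empty (value of joint lever between -0.12 and 0.12 rad and value of joint pan below 0.004 m and contact force between the fingers and lever below 0.1 N), for 0.2 s.
2. the pan, loaded and not touched, rests with its pointer between the two long lines (value of joint pan between 0.029 and 0.041 m and velocity of joint pan between -0.005 and 0.005 m/s and contact force between the arm and pan below 0.1 N and contact force between the fingers and anything else below 0.1 N), for 0.3 s.
At the end, for the whole second after the job is handed in: The lever is upright within 0.12 rad; the pan is at rest, sunk 29 to 41 mm (pointer between the long lines, 1 mm to spare either way); every block present lies on the pan's tray or inside the dry box, at rest; the flap hangs shut (within 0.1 rad) (value of joint lever between -0.12 and 0.12 rad and value of joint pan between 0.029 and 0.041 m and velocity of joint pan between -0.005 and 0.005 m/s and value of joint flap below 0.1 rad and ((x of big_a_mid in the frame of pan_floor between -0.112 and 0.112 m and y of big_a_mid in the frame of pan_floor between -0.092 and 0.092 m and z of big_a_mid in the frame of pan_floor between 0 and 0.13 m) or (x of big_a_mid in the frame of box_floor between -0.125 and 0.165 m and y of big_a_mid in the frame of box_floor between -0.07 and 0.07 m and z of big_a_mid in the frame of box_floor between 0 and 0.2 m)) and linear speed of each of big_a, big_b, big_c, small_a, small_b, small_c below 0.02 m/s and ((x of big_b_mid in the frame of pan_floor between -0.112 and 0.112 m and y of big_b_mid in the frame of pan_floor between -0.092 and 0.092 m and z of big_b_mid in the frame of pan_floor between 0 and 0.13 m) or (x of big_b_mid in the frame of box_floor between -0.125 and 0.165 m and y of big_b_mid in the frame of box_floor between -0.07 and 0.07 m and z of big_b_mid in the frame of box_floor between 0 and 0.2 m)) and ((x of big_c_mid in the frame of pan_floor between -0.112 and 0.112 m and y of big_c_mid in the frame of pan_floor between -0.092 and 0.092 m and z of big_c_mid in the frame of pan_floor between 0 and 0.13 m) or (x of big_c_mid in the frame of box_floor between -0.125 and 0.165 m and y of big_c_mid in the frame of box_floor between -0.07 and 0.07 m and z of big_c_mid in the frame of box_floor between 0 and 0.2 m)) and ((x of small_a_mid in the frame of pan_floor between -0.112 and 0.112 m and y of small_a_mid in the frame of pan_floor between -0.092 and 0.092 m and z of small_a_mid in the frame of pan_floor between 0 and 0.13 m) or (x of small_a_mid in the frame of box_floor between -0.125 and 0.165 m and y of small_a_mid in the frame of box_floor between -0.07 and 0.07 m and z of small_a_mid in the frame of box_floor between 0 and 0.2 m)) and ((x of small_b_mid in the frame of pan_floor between -0.112 and 0.112 m and y of small_b_mid in the frame of pan_floor between -0.092 and 0.092 m and z of small_b_mid in the frame of pan_floor between 0 and 0.13 m) or (x of small_b_mid in the frame of box_floor between -0.125 and 0.165 m and y of small_b_mid in the frame of box_floor between -0.07 and 0.07 m and z of small_b_mid in the frame of box_floor between 0 and 0.2 m)) and ((x of small_c_mid in the frame of pan_floor between -0.112 and 0.112 m and y of small_c_mid in the frame of pan_floor between -0.092 and 0.092 m and z of small_c_mid in the frame of pan_floor between 0 and 0.13 m) or (x of small_c_mid in the frame of box_floor between -0.125 and 0.165 m and y of small_c_mid in the frame of box_floor between -0.07 and 0.07 m and z of small_c_mid in the frame of box_floor between 0 and 0.2 m))); the robot touches nothing.
It fails at once if the screw jar is pushed more than 30 mm or knocked over (distance of screw_jar from where it was at the start of the episode above 0.03 m or angle between screw_jar's own z axis and vertical above 0.5 rad).
It fails at once if the wax tin is pushed more than 30 mm or knocked over (distance of wax_tin from where it was at the start of the episode above 0.03 m or angle between wax_tin's own z axis and vertical above 0.5 rad).
It fails at once if the glue bottle is pushed more than 30 mm or knocked over (distance of glue_bottle from where it was at the start of the episode above 0.03 m or angle between glue_bottle's own z axis and vertical above 0.5 rad).
Of big_a, big_b, big_c only 2 to 3 are there at a start; the rules pass over those that are not, and their reading is None.
At some moment in a run one of big_a, big_b, big_c, small_a, small_b, small_c may be knocked a few centimetres aside while the robot is not near it.
Once in a run the grip may slacken for a moment while it holds something.
It also fails if it takes over 210 s, if anything falls off the work surface, if the arm or the gripper's body presses on something with over 40 N, if the wrist force passes 120 N, or if a joint passes its speed limit or range.

## Working session

There is one attempt and no reset: what is moved stays moved. The work goes in short steps, Python scripts to look and compute and a tool call to move; the robot and the scene stay as the last step left them, time stands still between calls to the robot, and variables do not carry over. Pictures are saved under pics/ and viewed, at most 14 in all, crops included, and the job is handed in when it is done.

Besides the shell and the picture viewer there is one more tool, called after "Request:" as a command line: name --argument value ..., lists and objects as JSON in quotes. carry_out: Moves the arm, as the interface text tells. Its arguments: {"type":"object","properties":{"motion":{"type":"array"},"squeeze":{"type":"number"}},"required":["motion"]}

```bash
ls; mkdir -p pics
cat > h.py <<'E'
import numpy as np, cv2
from scipy.spatial.transform import Rotation as R
from bench import r, eyes, nets
def rot(q): return R.from_quat([q[1],q[2],q[3],q[0]]).as_matrix()
def cloud(p):
    z=p["z_map"]; K=np.array(p["mtx"]); v,u=np.indices(z.shape)
    c=np.stack([(u-K[0,2])/K[0,0]*z,-(v-K[1,2])/K[1,1]*z,-z],-1)
    w=c@rot(p["attitude"]).T+np.array(p["xyz"]); w[z==0]=np.nan
    return w
def px2w(p,u,v,zw):
    K=np.array(p["mtx"]); d=rot(p["attitude"])@np.array([(u-K[0,2])/K[0,0],-(v-K[1,2])/K[1,1],-1])
    o=np.array(p["xyz"]); return o+d*(zw-o[2])/d[2]
def w2px(p,P):
    K=np.array(p["mtx"]); c=rot(p["attitude"]).T@(np.array(P)-np.array(p["xyz"]))
    return K[0,0]*c[0]/-c[2]+K[0,2], K[1,1]*-c[1]/-c[2]+K[1,2]
E
python3 - <<'E'
from h import *
for n in ["top","side"]:
    p=eyes.capture(n); cv2.imwrite(f"pics/{n}0.png",p["img"]); w=cloud(p)
    print(n,p["xyz"],p["attitude"],p["mtx"],p.keys())
    for t in ["big_a_mid","small_a_mid","scale","dry_box","lever_knob","screw_jar","wax_tin","glue_bottle","hung_tape_low"]:
        for f in (nets.regions_of,nets.mark_of):
            try: L=f(p,t)
            except Exception as e: print(t,e); continue
            for d in L[:7]:
                if d["score"]<0.2: continue
                if "region" in d:
                    q=w[d["region"]]; q=q[~np.isnan(q[:,0])]
                    zt=np.percentile(q[:,2],95) if len(q) else 0
                    m=np.median(q[q[:,2]>zt-.008],0) if len(q) else None
                    print(t,"reg",round(d["score"],2),d["extent"],np.round(m,3),round(zt,3))
                else: print(t,"mark",round(d["score"],2),np.round(d["centre"]), np.round(w[int(d["centre"][1]),int(d["centre"][0])],3))
print(r.get_state(), r.tip_extent)
E
```

```text
pics
top [ 0.2451875  -0.12389434  2.18965719] [ 0.7159835   0.04663039 -0.06260084 -0.69373941] [[488.48016228   0.         312.43685976]
 [  0.         488.48016228 196.40220182]
 [  0.           0.           1.        ]] dict_keys(['img', 'z_map', 'mtx', 'xyz', 'attitude', 'shot'])
big_a_mid reg 0.81 [301.9, 216.8, 14.4, 20.1] [ 0.446 -0.148  0.056] 0.061
big_a_mid mark 0.73 [282. 227.] [ 0.439 -0.034  0.056]
big_a_mid mark 0.62 [307. 229.] [ 0.433 -0.148  0.059]
big_a_mid mark 0.35 [382. 212.] [ 0.497 -0.444  0.23 ]
small_a_mid reg 0.69 [331.9, 162.8, 20.6, 19.5] [ 0.701 -0.302  0.092] 0.096
small_a_mid reg 0.56 [291.2, 190.7, 13.3, 18.6] [ 0.573 -0.105  0.038] 0.042
small_a_mid reg 0.43 [344.7, 185.8, 128.9, 50.6] [ 0.504 -0.628  0.316] 0.321
small_a_mid mark 0.5 [298. 198.] [ 0.573 -0.099  0.031]
scale reg 0.7 [175.6, 175.6, 66.1, 66.2] [0.512 0.292 0.163] 0.168
scale reg 0.52 [308.6, 189.8, 16.4, 20.1] [ 0.572 -0.189  0.039] 0.043
dry_box reg 0.88 [346.9, 183.9, 125.2, 52.3] [ 0.504 -0.63   0.316] 0.321
dry_box reg 0.33 [177.9, 175.7, 49.3, 65.2] [0.516 0.29  0.163] 0.168
dry_
[... 2504 characters left out ...]
me': 1.8, 'joint_pos': array([ 1.05399463e+00,  3.41994601e-01,  1.52411786e+00, -2.21478250e-05,
        1.27536954e+00, -1.45997903e-01]), 'joint_velocities': array([ 0.0004126 ,  0.00034209, -0.00097125,  0.00086913,  0.00122056,
        0.00024271]), 'effort': array([ 1.03990464e-03, -4.33571684e+01, -2.46271527e+01, -6.33013360e-05,
        2.85740634e-04, -4.47741240e-05]), 'tool_pos': array([0.19023346, 0.4893394 , 0.25631807]), 'eef_rot': array([2.80187943e-05, 1.84338389e-01, 9.82862836e-01, 4.88675408e-05]), 'ft_force': array([-1.05838783, -0.584388  , -0.36083974]), 'moment': array([ 0.01432891, -0.02018558, -0.00749259]), 'gripper_force': 0.0, 'opening': 0.9997691566563582} 0.025
```

Run:
```python
import cv2
a=cv2.imread("pics/top0.png")[140:260,160:480]; cv2.imwrite("pics/top0c.png",cv2.resize(a,None,fx=2.5,fy=2.5,interpolation=cv2.INTER_CUBIC))
a=cv2.imread("pics/side0.png")[120:380,220:460]; cv2.imwrite("pics/side0c.png",cv2.resize(a,None,fx=2.3,fy=2.3,interpolation=cv2.INTER_CUBIC))
```

```text
(no output)
```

View pics/top0c.png

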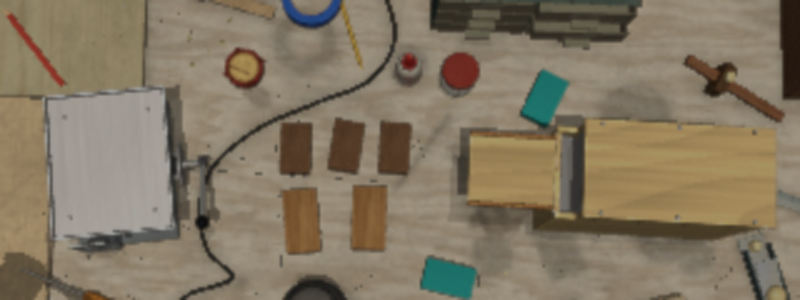

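View pics/side0c.png

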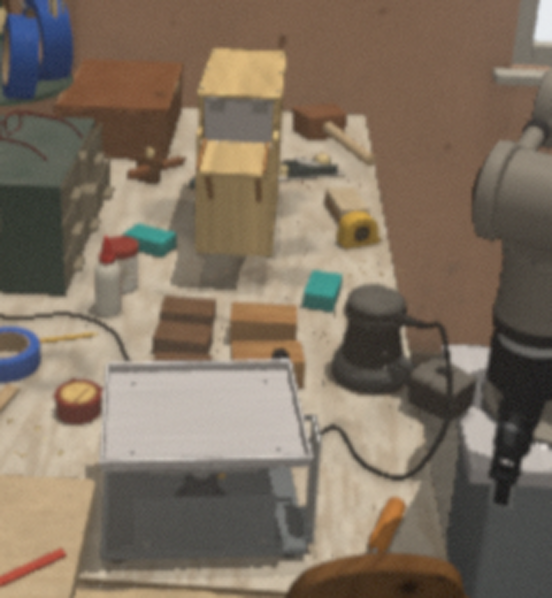

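Top crop: brown small blocks at full-image px (278,199), (298,198), (318,199). Light big blocks are at (280,228) and (308,227). Turquoise look-alikes at (378,179) and (339,251) must be left alone. Scale pan is at (206,205), knob at (241,229), and the shelf on the right at (365,208). The side view agrees.

```bash
cat >> h.py <<'E'
def rect(P):
    (c,s,a)=cv2.minAreaRect((P[:,:2]*1000).astype(np.float32))
    if s[0]<s[1]: s=s[::-1]; a+=90
    return np.round(c,1),np.round(s,1),round((a+90)%180-90,1)
def comps(w,lo,hi,box,minpx=20):
    m=(w[...,2]>lo)&(w[...,2]<hi)&(w[...,0]>box[0])&(w[...,0]<box[1])&(w[...,1]>box[2])&(w[...,1]<box[3])
    n,l=cv2.connectedComponents(m.astype(np.uint8),connectivity=4)
    return [w[l==i] for i in range(1,n) if (l==i).sum()>=minpx]
E
python3 - <<'E'
from h import *
p=eyes.capture("top"); w=cloud(p)
print("bench z",np.nanmedian(w[205:215,330:345,2]))
for P in comps(w,.025,.075,(.35,.68,-.25,.06)): print("blk",rect(P),np.round(P.mean(0),3),np.median(P[:,2]).round(3))
for P in comps(w,.15,.185,(.3,.75,.15,.5),100): print("pan",rect(P),np.median(P[:,2]).round(3))
for P in comps(w,.1,.17,(.35,.6,.1,.18),5): print("lever",np.round(P.min(0),3),np.round(P.max(0),3),len(P))
for P in comps(w,.22,.265,(.35,.65,-.5,-.2),50): print("shelf",rect(P),np.median(P[:,2]).round(3))
for P in comps(w,.30,.335,(.35,.65,-.9,-.4),50): print("boxtop",rect(P),np.median(P[:,2]).round(3))
for t in ["shelf_mid","box_lip","pan_floor","lever_knob","lever_hinge","dial_zero"]:
    for d in nets.mark_of(p,t)[:2]: print(t,d["score"],d["centre"])
p=eyes.capture("side"); w=cloud(p)
for P in comps(w,.022,.075,(.35,.68,-.25,.06)): print("sblk",rect(P),np.round(P.mean(0),3))
for t in ["shelf_mid","box_lip","pan_floor","lever_knob","lever_hinge","dial_zero"]:
    for d in nets.mark_of(p,t)[:2]: print(t,d["score"],d["centre"])
p=eyes.capture("wrist"); print(p["xyz"],p["attitude"],p["mtx"])
E
```

```text
bench z -0.0007797516725107645
blk (array([ 574.2, -104.2]), array([91.6, 54.5]), -6.6) [ 0.573 -0.104  0.034] 0.033
blk (array([566.1, -14.6]), array([91.1, 54. ]), 2.5) [ 0.569 -0.014  0.033] 0.033
blk (array([ 573. , -190.7]), array([90.4, 54.4]), -2.4) [ 0.571 -0.191  0.034] 0.034
blk (array([ 446. , -149.6]), array([112.4,  57.6]), 1.5) [ 0.444 -0.149  0.05 ] 0.05
blk (array([435.6, -29.7]), array([110. ,  60.1]), 6.7) [ 0.435 -0.03   0.05 ] 0.049
pan (array([504.5, 288.6]), array([262.6, 205.8]), 7.4) 0.157
lever [0.408 0.12  0.1  ] [0.485 0.143 0.164] 52
shelf (array([ 508.4, -394.7]), array([180.6, 151.6]), -89.4) 0.232
boxtop (array([ 505.9, -628.7]), array([306., 157.]), 88.6) 0.314
shelf_mid 0.74 [364.7, 207.4]
box_lip 0.81 [381.3, 209.4]
pan_floor 0.67 [204.3, 208.0]
lever_knob 0.4 [240.4, 228.1]
lever_hinge 0.77 [243.8, 202.4]
lever_hinge 0.32 [364.2, 204.1]
dial_zero 0.62 [195.0, 238.3]
dial_zero 0.39 [240.8, 204.7]
sblk (array([ 573.9, -187.8]), array([90.6, 65.4]), -1.4) [ 0.574 -0.182  0.031]
sblk (array([ 445.4, -144.6]), array([106.9,  74.5]), 1.5) [ 0.445 -0.132  0.043]
sblk (array([ 573.9, -101.8]), array([90.1, 70.2]), -4.7) [ 0.574 -0.095  0.03 ]
sblk (array([435.6, -24.8]), array([111. ,  70.5]), 6.4) [ 0.432 -0.028  0.048]
sblk (array([568.6, -26.3]), array([88.9, 30.2]), 4.9) [ 0.57  -0.025  0.032]
shelf_mid 0.74 [321.9, 187.8]
box_lip 0.57 [323.4, 180.4]
pan_floor 0.65 [312.0, 299.7]
lever_knob 0.54 [341.3, 277.8]
dial_zero 0.71 [356.6, 309.0]
[0.11421604 0.5179541  0.37487197] [ 0.81489007 -0.13253534 -0.08999859  0.55703574] [[301.85616519   0.         316.21354482]
 [  0.         301.85616519 201.84972709]
 [  0.           0.           1.        ]]
```

Request:
carry_out --motion '[[[6,-8,4,0,0,0.1,8.5],[12,-16,8,0,0,0.2,8.5],[18,-23,12,0,0,0.3,8.5],[23,-29,14,0,0,0.37,8.5],[23,-29,14,0,0,0.37,8.5],[23,-29,14,0,0,0.37,8.5],[23,-29,14,0,0,0.37,6],[23,-29,14,0,0,0.37,4]]]' --squeeze 30

```text
time: 3.35
tool_pos: [0.4212, 0.1974, 0.3974]
eef_rot: [0.0, 0.001, 1.0, 0.0]
ft_force: [0.2, 0.7, -1.4]
opening: 0.687
gripper_force: 0.0
```

Run:
```python
from h import *
s=r.get_state(); print(s["time"],s["tool_pos"],s["eef_rot"],s["joint_pos"],s["opening"])
p=eyes.capture("wrist"); w=cloud(p); cv2.imwrite("pics/w1.png",p["img"]); np.savez("w1.npz",w=w)
for t in ["lever_knob","lever_hinge","dial_zero","pan_floor"]:
    for d in nets.mark_of(p,t)[:2]:
        c=np.round(d["centre"]).astype(int); print(t,d["score"],c,w[c[1],c[0]] if 0<=c[1]<400 and 0<=c[0]<640 else None)
for d in nets.regions_of(p,"lever_knob")[:2]:
    q=w[d["region"]]; print(d["score"],d["extent"],np.nanmin(q,0),np.nanmax(q,0))
```

```text
3.35 [0.42118103 0.19743748 0.39737529] [4.89340353e-04 6.54747504e-04 9.99999654e-01 1.52065818e-04] [ 2.73344576e-01  1.54550915e-01  1.39175742e+00  2.79790729e-05
  1.59425986e+00 -1.29614159e+00] 0.6871460703721213
lever_knob 0.85 [263 170] [0.41868659 0.13179214 0.15671031]
lever_hinge 0.73 [289 226] [0.52810377 0.15268852 0.072424  ]
dial_zero 0.83 [420 130] [0.3727615  0.32074271 0.14543718]
dial_zero 0.38 [283 225] [0.52628942 0.14322426 0.07259722]
pan_floor 0.93 [390 239] [0.51204641 0.29320333 0.15441027]
pan_floor 0.66 [148 237] [ 0.56529838 -0.09938523  0.03295988]
0.88 [254.2, 161.9, 51.6, 71.6] [ 0.40630795  0.08817767 -0.00279215] [0.57312694 0.17805201 0.15804376]
0.45 [255.2, 118.6, 221.9, 209.6] [ 0.36742136  0.08961624 -0.00754061] [0.79391473 0.48596081 0.42560008]
```

View pics/w1.png

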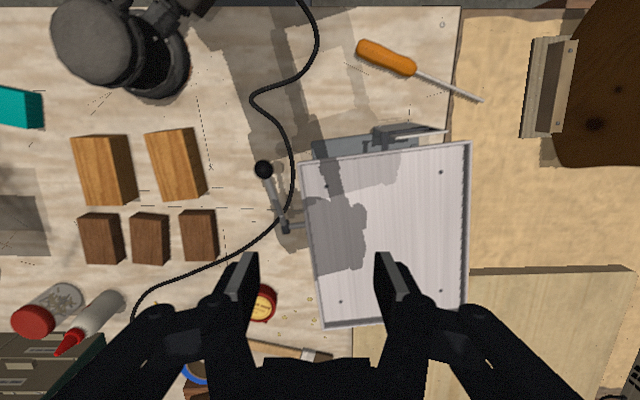

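Run:
```python
from h import *
from scipy.optimize import least_squares
w=np.load("w1.npz")["w"]
k=w[155:185,245:282].reshape(-1,3); k=k[(k[:,2]>.138)]
f=least_squares(lambda c:np.linalg.norm(k-c,axis=1)-.0125,[.417,.132,.145],loss="soft_l1",f_scale=.001); print("knob",f.x,len(k),np.abs(f.fun).mean())
m=(w[...,2]>.148)&(w[...,2]<.175)&(w[...,0]>.385)&(w[...,1]>.17)&(w[...,1]<.42)
P=w[m]; print("pan",rect(P))
pf=w[180:300,340:440].reshape(-1,3); print(np.nanmedian(pf,0), np.nanmedian(w[330:345,600:630,2]))
import cv2
for a in (5,5.5,6,6.5,7,7.5,8):
    t=np.radians(a); u=P[:,0]*np.cos(t)+P[:,1]*np.sin(t); v=-P[:,0]*np.sin(t)+P[:,1]*np.cos(t)
    lo=[np.percentile(u,.3),np.percentile(u,99.7),np.percentile(v,.3),np.percentile(v,99.7)]
    c=np.array([(lo[0]+lo[1])/2,(lo[2]+lo[3])/2]); print(a,lo[1]-lo[0],lo[3]-lo[2],c[0]*np.cos(t)-c[1]*np.sin(t),c[0]*np.sin(t)+c[1]*np.cos(t))
```

```text
knob [0.41899    0.13159645 0.14429427] 328 0.0005478343569328977
pan (array([510. , 289.9]), array([250.1, 203.7]), 7.3)
[0.4866866  0.27258743 0.15571778] 0.026993403728910736
5 0.24365051949855898 0.20478815372935347 0.5126341554055655 0.2890105828280396
5.5 0.24265776141284223 0.20347151218650533 0.5125318253511159 0.28909085680952085
6 0.24169730702392184 0.20242713593199954 0.512398579099198 0.2892085160244745
6.5 0.24095704160685932 0.2015704535120884 0.5122858511193324 0.2893694186646639
7 0.2401521650297015 0.2011022092459918 0.512131924308702 0.28948128347369434
7.5 0.2398229316893981 0.20113938646504595 0.5118595760813636 0.28959832597138624
8 0.23991814644083737 0.20144018281455434 0.5114960458786538 0.2896140797848537
```

Request:
carry_out --motion '[[[0,-3.5,-5,0,0,0.127,4.2],[-0.2,-6.6,-10,0,0,0.127,4.2],[-0.2,-6.6,-15,0,0,0.127,4.2],[-0.2,-6.6,-18,0,0,0.127,4.2],[-0.2,-6.6,-22,0,0,0.127,4.2],[-0.2,-6.6,-24.7,0,0,0.127,4.2],[-0.2,-6.6,-24.7,0,0,0.127,4.2],[-0.2,-6.6,-24.7,0,0,0.127,2.2]]]' --squeeze 20

```text
time: 4.45
tool_pos: [0.4179, 0.1343, 0.1497]
eef_rot: [-0.0, -0.064, 0.998, 0.0]
ft_force: [1.0, -0.3, 0.7]
opening: 0.334
gripper_force: 0.1
```

Request:
carry_out --motion '[[[0,0,0,0,0,0,1.5],[0,0,0,0,0,0,1.5],[0,0,0,0,0,0,1.5],[0,0,0,0,0,0,1.5]]]'

```text
time: 4.85
tool_pos: [0.4187, 0.1326, 0.151]
eef_rot: [0.001, -0.064, 0.998, -0.001]
ft_force: [-0.3, -7.8, -1.6]
opening: 0.272
gripper_force: 20.1
```

Request:
carry_out --motion '[[[1.44,0.18,1.7,0,0,0,1.5],[3.13,0.4,3.15,0,0,0,1.5],[5.04,0.65,4.3,0,0,0,1.5],[7.1,0.91,5.1,0,0,0,1.5],[9.14,1.17,5.6,0,0,0,1.5],[11.2,1.44,5.75,0,0,0,1.5],[11.2,1.44,5.75,0,0,0,1.5],[11.2,1.44,5.75,0,0,0,1.5]]]'

```text
time: 5.65
tool_pos: [0.5321, 0.1472, 0.2098]
eef_rot: [0.003, -0.063, 0.998, -0.001]
ft_force: [1.0, -6.1, 3.3]
opening: 0.272
gripper_force: 20.8
```

Request:
carry_out --motion '[[[0,0,0,0,0,0,4.2],[0,0,0,0,0,0,4.2],[0,0,0,0,0,0,4.2],[0,0,4,0,0,0,4.2],[-3,0,9,0,0,0,6],[-7,-3,14,0,0,0,8.4],[-10,-7,17,0,0,0,8.4],[-10,-7,17,0,0,0,8.4]]]'

```text
time: 6.45
tool_pos: [0.4287, 0.0772, 0.3794]
eef_rot: [0.002, -0.064, 0.998, -0.0]
ft_force: [0.0, -1.2, 0.4]
opening: 0.988
gripper_force: 0.0
```

Run:
```python
from h import *
p=eyes.capture("wrist"); w=cloud(p); cv2.imwrite("pics/w2.png",p["img"])
for t in ["lever_knob"]:
    for d in nets.mark_of(p,t)[:2]:
        c=np.round(d["centre"]).astype(int); q=w[c[1],c[0]]; e=q-[.512,.2895,.062]; print(d["score"],c,q,"scale x",e[0]*.992+e[1]*.127)
for P in comps(w,.02,.075,(.35,.68,-.25,.06),200): z=np.nanmedian(P[:,2]); print("blk",rect(P[P[:,2]>z-.006]),z)
print(r.get_state()["tool_pos"])
```

```text
0.69 [364 280] [0.52478048 0.14061328 0.21339792] scale x -0.006230381748098583
blk (array([ 444.6, -147.9]), array([110.3,  61.3]), 0.0) 0.050560686403236466
blk (array([435.6, -29.1]), array([109.2,  60.5]), 6.6) 0.05059237369726116
blk (array([ 573.2, -190.3]), array([91.3, 55.9]), -1.6) 0.03255439833098106
blk (array([ 573.9, -103.9]), array([91. , 55.9]), -7.5) 0.03252592565040041
blk (array([566.5, -13.1]), array([90.2, 55. ]), 0.1) 0.03255236210724771
[0.42914438 0.07647297 0.38077271]
```

View pics/w2.png

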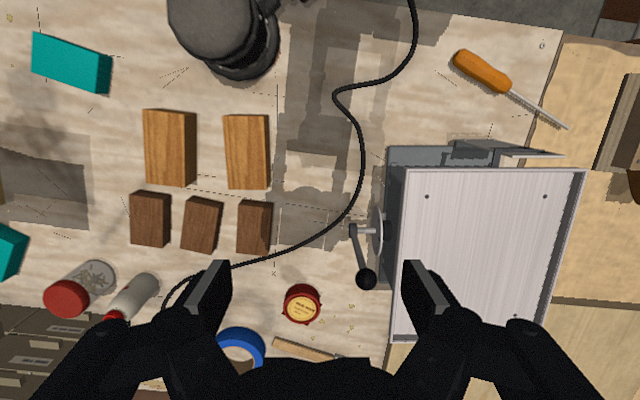

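Request:
carry_out --motion '[[[0.3,-4,-3,0,0,-0.01,8.5],[0.6,-8,-6,0,0,-0.01,8.5],[0.6,-10.5,-10,0,0,-0.01,8.5],[0.6,-10.5,-15,0,0,-0.01,8.5],[0.6,-10.5,-20,0,0,-0.01,8.5],[0.6,-10.5,-25,0,0,-0.01,8.5],[0.6,-10.5,-30,0,0,-0.01,8.5],[0.6,-10.5,-30,0,0,-0.01,8.5]]]'

```text
time: 7.35
tool_pos: [0.4319, -0.0258, 0.071]
eef_rot: [-0.007, -0.058, 0.998, 0.002]
ft_force: [0.1, 0.4, 0.2]
opening: 0.998
gripper_force: 0.0
```

Request:
carry_out --motion '[[[0,0,-3,0,0,0,8.5],[0,0,-5,0,0,0,8.5],[0,0,-5,0,0,0,8.5],[0,0,-5,0,0,0,5],[0,0,-5,0,0,0,5],[0,0,-5,0,0,0,5],[0,0,-5,0,0,0,5],[0,0,-5,0,0,0,5]]]' --squeeze 60

```text
time: 8.15
tool_pos: [0.4377, -0.0275, 0.029]
eef_rot: [0.002, -0.058, 0.998, -0.001]
ft_force: [-0.8, 0.0, 6.3]
opening: 0.698
gripper_force: 64.4
```

Request:
carry_out --motion '[[[0,0,4,0,0,0,5],[0,0,9,0,0,0,5],[0,0,14,0,0,0,5],[0,0,19,0,0,0,5],[0.5,2,24,0,0,0,5],[2,6,26,0,0,0,5],[3.5,10.5,26,0,0,0,5],[5,15,26,0,0,0,5]]]'

```text
time: 8.95
tool_pos: [0.4864, 0.1243, 0.2899]
eef_rot: [0.002, -0.058, 0.998, 0.0]
ft_force: [0.4, -1.9, -1.4]
opening: 0.698
gripper_force: 66.2
```

Request:
carry_out --motion '[[[1.5,4.5,0,0,0,0,5],[3,9,0,0,0,0,5],[4.6,13.5,0,0,0,0,5],[6.2,18,0,0,0,0.01,5],[7.7,21.9,0,0,0,0.01,5],[7.7,21.9,-3,0,0,0.01,5],[7.7,21.9,-6,0,0,0.01,5],[7.7,21.9,-7,0,0,0.01,5]]]'

```text
time: 9.75
tool_pos: [0.5615, 0.3415, 0.2146]
eef_rot: [-0.002, -0.063, 0.998, -0.001]
ft_force: [-0.6, -0.4, -1.5]
opening: 0.695
gripper_force: 66.1
```

Request:
carry_out --motion '[[[0,0,-2,0,0,0,5],[0,0,-3.2,0,0,0,5],[0,0,-3.2,0,0,0,5],[0,0,-3.2,0,0,0,5]]]'

```text
time: 10.15
tool_pos: [0.5636, 0.3417, 0.1862]
eef_rot: [0.001, -0.063, 0.998, 0.0]
ft_force: [0.6, 0.5, -0.8]
opening: 0.695
gripper_force: 66.1
```

Now release to about 72 mm and lift.

Request:
carry_out --motion '[[[0,0,-0.1,0,0,0,7.2],[0,0,-0.1,0,0,0,7.2],[0,0,-0.1,0,0,0,7.2],[0,0,4,0,0,0,7.2],[-1,-4,8,0,0,0,7.2],[-3,-8.5,11,0,0,0,8.5],[-6,-13,13,0,0,0,8.5],[-9,-18,15,0,0,0,8.5]]]'

```text
time: 10.95
tool_pos: [0.4889, 0.1876, 0.3249]
eef_rot: [0.001, -0.063, 0.998, 0.0]
ft_force: [0.2, -0.6, 1.0]
opening: 0.996
gripper_force: 0.0
```

```bash
cat >> h.py <<'E'
def state(save=None, cam="wrist"):
    p=eyes.capture(cam); w=cloud(p)
    if save: cv2.imwrite(f"pics/{save}.png",p["img"])
    for P in comps(w,.02,.075,(.35,.68,-.26,.08),150 if cam=="wrist" else 40): z=np.nanmedian(P[:,2]); print("blk",rect(P[P[:,2]>z-.006]),round(z,4))
    e=w-np.array([.512,.2895,0]); sx=e[...,0]*.9919+e[...,1]*.127; sy=-e[...,0]*.127+e[...,1]*.9919; z=w[...,2]
    m=(abs(sx)<.105)&(abs(sy)<.085)&(z>.09)&(z<.16)
    h=np.histogram(z[m],np.arange(.09,.1605,.001)); zf=h[1][h[0].argmax()]+.0005
    f=z[m&(abs(z-zf)<.004)]; print("floor z",np.round(np.median(f),4),f.size)
    W=np.stack([sx,sy,z],-1)
    for P in comps(W,np.median(f)+.02,.26,(-.12,.12,-.1,.1),100 if cam=="wrist" else 30): zt=np.nanmedian(P[:,2]); print("onpan(scale fr)",rect(P[P[:,2]>zt-.006]),round(zt,4))
    print(r.get_state()["time"],r.get_state()["tool_pos"]); return p,w
E
python3 - <<'E'
from h import *
state("w3"); state(None,"side"); state(None,"top")
E
```

```text
blk (array([ 444.5, -147.9]), array([110. ,  62.2]), -0.4) 0.0507
blk (array([537.8,  -9.4]), array([90.5, 55.9]), 0.1) 0.0327
blk (array([ 573.5, -190. ]), array([91.3, 56.6]), -2.7) 0.0327
blk (array([ 574. , -103.2]), array([90.3, 55.8]), -6.9) 0.0327
floor z 0.1462 24683
onpan(scale fr) (array([46.3, 44.3]), array([91.3, 60.4]), 0.5) 0.1958
11.0 [0.48652605 0.18326483 0.32810334]
blk (array([ 573.8, -186.4]), array([91.4, 66.1]), -4.2) 0.031
blk (array([ 445.9, -142.7]), array([106.8,  73.8]), 0.1) 0.0471
blk (array([586.2, -99.4]), array([69.4, 66.2]), -1.7) 0.0308
blk (array([565.5, -13.9]), array([42.4, 34.6]), -89.1) 0.0321
blk (array([514.8, -21. ]), array([39.5, 31.8]), 3.3) 0.0314
floor z 0.1456 1612
onpan(scale fr) (array([56.3, 48.6]), array([109.5,  67.8]), -0.1) 0.1944
11.05 [0.48830463 0.18562981 0.32720627]
blk (array([ 573.5, -104.3]), array([91.6, 54.3]), -6.0) 0.0323
blk (array([ 573.1, -191. ]), array([90.8, 54.5]), -1.9) 0.0327
blk (array([538.2, -11.2]), array([91.8, 53.8]), 2.4) 0.0316
blk (array([ 444.8, -149.8]), array([110.9,  57.4]), 1.9) 0.0504
floor z 0.1466 352
onpan(scale fr) (array([54.5, 43.8]), array([111.7,  61.4]), -0.3) 0.1955
11.1 [0.48925237 0.18728299 0.32592414]
```

Request:
carry_out --motion '[[[-1,-4.5,0,0,0,-0.04,8.5],[-2,-9,0,0,0,-0.08,8.5],[-3,-13.5,-2,0,0,-0.127,8.5],[-4,-18,-4,0,0,-0.127,8.5],[-4.4,-22.5,-6,0,0,-0.127,8.5],[-4.4,-27,-8,0,0,-0.127,8.5],[-4.4,-31,-11,0,0,-0.127,8.5],[-4.4,-33.4,-14,0,0,-0.127,8.5]]]'

```text
time: 11.9
tool_pos: [0.4464, -0.1476, 0.1822]
eef_rot: [0.001, 0.001, 1.0, -0.0]
ft_force: [0.6, 0.6, 0.1]
opening: 0.993
gripper_force: 0.0
```

Request:
carry_out --motion '[[[0,0,-4,0,0,0,8.5],[0,0,-8,0,0,0,8.5],[0,0,-11,0,0,0,8.5],[0,0,-11,0,0,0,8.5],[0,0,-11,0,0,0,8.5]]]'

```text
time: 12.4
tool_pos: [0.4462, -0.1449, 0.0733]
eef_rot: [-0.0, 0.0, 1.0, 0.0]
ft_force: [-0.5, -0.7, 1.1]
opening: 0.993
gripper_force: 0.0
```

Request:
carry_out --motion '[[[0,-0.3,-2.5,0,0,0,8.5],[0,-0.3,-4.4,0,0,0,8.5],[0,-0.3,-4.4,0,0,0,8.5],[0,-0.3,-4.4,0,0,0,5],[0,-0.3,-4.4,0,0,0,5],[0,-0.3,-4.4,0,0,0,5],[0,-0.3,-4.4,0,0,0,5],[0,-0.3,-4.4,0,0,0,5]]]'

```text
time: 13.2
tool_pos: [0.4469, -0.1485, 0.0312]
eef_rot: [0.002, 0.0, 1.0, -0.001]
ft_force: [0.9, 0.9, 6.2]
opening: 0.697
gripper_force: 65.4
```

Request:
carry_out --motion '[[[0,0,4,0,0,0,5],[0,0,9,0,0,0,5],[0,0,14,0,0,0,5],[0,0.5,19,0,0,0,5],[0.5,4,24,0,0,0,5],[1,8,26,0,0,0,5],[2,12.5,27,0,0,0,5],[3,17,27,0,0,0.05,5]]]'

```text
time: 14.0
tool_pos: [0.4761, 0.0234, 0.3028]
eef_rot: [0.003, -0.024, 1.0, -0.0]
ft_force: [-0.1, -0.6, -1.2]
opening: 0.697
gripper_force: 66.8
```

Request:
carry_out --motion '[[[2,4.5,0,0,0,0.03,5],[4,9,0,0,0,0.05,5],[6,13.5,0,0,0,0.077,5],[8,18,0,0,0,0.077,5],[9.8,22.7,-1,0,0,0.077,5],[9.9,22.8,-5,0,0,0.077,5],[9.9,22.8,-9,0,0,0.077,5],[9.9,22.8,-9,0,0,0.077,5]]]'

```text
time: 14.8
tool_pos: [0.5712, 0.2494, 0.2038]
eef_rot: [-0.006, -0.064, 0.998, -0.001]
ft_force: [-0.5, -0.6, -3.0]
opening: 0.701
gripper_force: 45.2
```

Request:
carry_out --motion '[[[0,0,-1,0,0,0,5],[0,0,-2,0,0,0,5],[0,0,-2,0,0,0,5],[0,0,-2,0,0,0,5]]]' --squeeze 60

```text
time: 15.2
tool_pos: [0.5751, 0.2497, 0.1905]
eef_rot: [0.001, -0.063, 0.998, 0.0]
ft_force: [-0.2, -0.2, -2.2]
opening: 0.698
gripper_force: 68.2
```

Run:
```python
from h import *
state("w4"); state(None,"side")
```

```text
blk (array([531. ,  -9.1]), array([75.8, 56.7]), -0.6) 0.0328
floor z 0.1464 56144
onpan(scale fr) (array([ 41.4, -40.7]), array([118.5,  81.8]), 89.9) 0.2099
15.25 [0.57514152 0.24979145 0.19063447]
blk (array([ 555.1, -179.9]), array([71.9, 64.7]), 65.0) 0.0309
blk (array([ 574.1, -100.9]), array([63.9, 37.2]), -85.1) 0.0314
blk (array([514.9, -23.5]), array([39.5, 33. ]), 3.3) 0.0311
floor z 0.1457 1408
onpan(scale fr) (array([56.3,  0.8]), array([158.1, 109.6]), 89.7) 0.1956
15.3 [0.57511287 0.24983468 0.19057597]
```

View pics/w4.png

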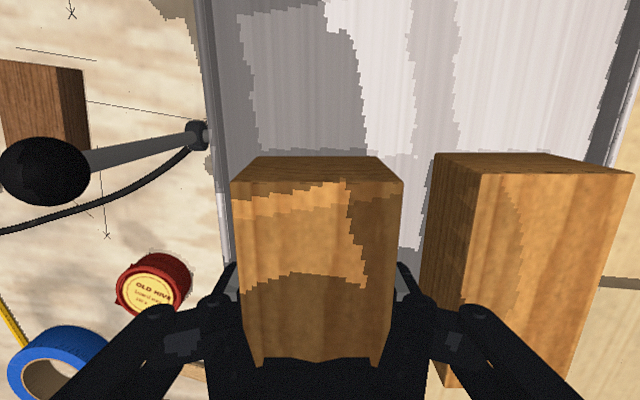

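Request:
carry_out --motion '[[[0,0.3,-0.5,0,0,0,5],[0,0.3,-1.2,0,0,0,5],[0,0.3,-1.2,0,0,0,5],[0,0.3,-1.2,0,0,0,7],[0,0.3,-1.2,0,0,0,7],[0,0.3,-1.2,0,0,0,7],[0,0.3,2,0,0,0,7],[-1,0.3,6,0,0,0,7]]]'

```text
time: 16.1
tool_pos: [0.5644, 0.2523, 0.2483]
eef_rot: [-0.002, -0.063, 0.998, -0.0]
ft_force: [0.8, -0.3, -0.3]
opening: 0.822
gripper_force: 0.0
```

Request:
carry_out --motion '[[[-2,-3,3,0,0,-0.06,8.5],[-4,-8,6,0,0,-0.127,8.5],[-5,-13,7,0,0,-0.127,8.5],[-6,-17,7,0,0,-0.127,8.5],[-6,-20,7,0,0,-0.127,8.5],[-6,-20,7,0,0,-0.127,8.5]]]'

```text
time: 16.7
tool_pos: [0.5044, 0.0493, 0.3203]
eef_rot: [0.001, 0.003, 1.0, -0.001]
ft_force: [0.7, 1.0, -0.2]
opening: 0.994
gripper_force: 0.0
```

Run:
```python
from h import *
state("w5"); state(None,"side"); state(None,"top")
```

```text
blk (array([ 364.2, -254.2]), array([28.9, 12.6]), -5.1) 0.032
blk (array([537.6,  -9.7]), array([89.2, 55.4]), 0.0) 0.0327
blk (array([ 574.4, -103.7]), array([90.7, 55.6]), -7.0) 0.0327
blk (array([ 573.3, -190.1]), array([90.2, 56. ]), -2.2) 0.0326
floor z 0.1317 19308
onpan(scale fr) (array([56.1, 40.2]), array([111.3,  55.8]), 1.3) 0.1809
onpan(scale fr) (array([ 54.7, -45.4]), array([111. ,  61.4]), 0.0) 0.1813
16.75 [0.50462387 0.05114689 0.32004272]
blk (array([ 573.7, -186.5]), array([90.7, 64.7]), -1.7) 0.0313
blk (array([ 586.1, -101.3]), array([69.7, 69.5]), -2.4) 0.0305
blk (array([515.4,  -6.7]), array([56.4, 42.3]), -86.7) 0.032
floor z 0.1312 1404
onpan(scale fr) (array([56.2,  3.5]), array([159.1, 109.9]), 89.1) 0.1799
16.8 [0.50471254 0.05237192 0.3197911 ]
blk (array([ 573.4, -103.8]), array([88.9, 55.3]), -7.4) 0.0331
blk (array([ 572.8, -190.7]), array([92.4, 54.7]), -2.0) 0.0324
blk (array([537.7, -11.2]), array([91.1, 53.9]), 2.3) 0.0324
floor z 0.1307 606
onpan(scale fr) (array([ 53.1, -45.6]), array([111.1,  60.9]), 0.4) 0.181
onpan(scale fr) (array([54.1, 44. ]), array([111.1,  60.8]), 0.0) 0.1806
16.85 [0.50472493 0.0531563  0.3195651 ]
```

Request:
carry_out --motion '[[[1.5,-3,-4,0,0,0,7.2],[3.3,-6.2,-8,0,0,0,7.2],[3.3,-6.2,-12,0,0,0,7.2],[3.3,-6.2,-17,0,0,0,7.2],[3.3,-6.2,-21,0,0,0,7.2],[3.3,-6.2,-24,0,0,0,7.2],[3.3,-6.2,-24,0,0,0,7.2],[3.3,-6.2,-24,0,0,0,7.2]]]'

```text
time: 17.65
tool_pos: [0.5381, -0.0081, 0.0796]
eef_rot: [-0.0, -0.0, 1.0, 0.0]
ft_force: [0.2, -0.2, 0.5]
opening: 0.845
gripper_force: 0.0
```

Request:
carry_out --motion '[[[0,-0.2,-3,0,0,0,7.2],[0,-0.2,-5.2,0,0,0,7.2],[0,-0.2,-5.2,0,0,0,7.2],[0,-0.2,-5.2,0,0,0,4.5],[0,-0.2,-5.2,0,0,0,4.5],[0,-0.2,-5.2,0,0,0,4.5],[0,-0.2,-5.2,0,0,0,4.5],[0,-0.2,-5.2,0,0,0,4.5]]]'

```text
time: 18.45
tool_pos: [0.5393, -0.0112, 0.0297]
eef_rot: [0.002, 0.0, 1.0, -0.0]
ft_force: [0.2, 0.6, 7.7]
opening: 0.627
gripper_force: 65.0
```

Request:
carry_out --motion '[[[0,0,4,0,0,0,4.5],[0,0,9,0,0,0,4.5],[0,0,14,0,0,0,4.5],[0,0,19,0,0,0,4.5],[-1,2,24,0,0,0.04,4.5],[-3,6,26,0,0,0.08,4.5],[-5,10.5,26,0,0,0.127,4.5],[-6,14,26,0,0,0.127,4.5]]]'

```text
time: 19.25
tool_pos: [0.4762, 0.1306, 0.2898]
eef_rot: [0.002, -0.064, 0.998, 0.0]
ft_force: [1.1, -1.2, -0.7]
opening: 0.634
gripper_force: 64.1
```

Request:
carry_out --motion '[[[-0.7,4.5,0,0,0,0,4.5],[-1.4,9,0,0,0,0,4.5],[-2,13.5,-1,0,0,0,4.5],[-2.6,17.5,-3,0,0,0,4.5],[-2.8,19.6,-7,0,0,0,4.5],[-2.8,19.6,-11,0,0,0,4.5],[-2.8,19.6,-12,0,0,0,4.5],[-2.8,19.6,-12,0,0,0,4.5]]]'

```text
time: 20.05
tool_pos: [0.4491, 0.3244, 0.167]
eef_rot: [-0.001, -0.063, 0.998, -0.001]
ft_force: [0.1, 0.1, -0.7]
opening: 0.634
gripper_force: 64.0
```

Request:
carry_out --motion '[[[-0.1,0.2,-0.5,0,0,0,4.5],[-0.1,0.2,-0.5,0,0,0,4.5],[-0.1,0.2,-0.5,0,0,0,6.4],[-0.1,0.2,-0.5,0,0,0,6.4],[-0.1,0.2,-0.5,0,0,0,6.4],[-0.1,0.2,2,0,0,0,6.4],[0,0,6,0,0,0,6.4],[0,-3,10,0,0,0,7]]]'

```text
time: 20.85
tool_pos: [0.4494, 0.2962, 0.2683]
eef_rot: [-0.0, -0.064, 0.998, 0.0]
ft_force: [1.6, -0.0, -0.4]
opening: 0.817
gripper_force: 0.0
```

Request:
carry_out --motion '[[[1,-4.5,2,0,0,-0.06,8.5],[2,-9,4,0,0,-0.127,8.5],[3,-13,5,0,0,-0.2,8.5],[4,-17,5,0,0,-0.24,8.5],[5,-21,5,0,0,-0.24,7.4],[5,-25,5,0,0,-0.24,7.4],[5,-25,5,0,0,-0.24,7.4]]]'

```text
time: 21.55
tool_pos: [0.4998, 0.0408, 0.3175]
eef_rot: [0.0, 0.059, 0.998, -0.001]
ft_force: [1.1, 1.5, 0.2]
opening: 0.862
gripper_force: 0.0
```

Run:
```python
from h import *
state("w6"); state(None,"side"); state(None,"top")
```

```text
blk (array([ 364. , -254.5]), array([28.5, 13.3]), -6.9) 0.0319
blk (array([ 574. , -103.5]), array([90.2, 55.4]), -6.9) 0.0326
blk (array([ 573.3, -190.5]), array([90.5, 56.9]), -2.2) 0.0327
floor z 0.1255 13377
onpan(scale fr) (array([-57.7,  32.7]), array([90.1, 35.3]), 0.1) 0.1571
onpan(scale fr) (array([56.3, 27. ]), array([111. ,  30.3]), 1.4) 0.1731
onpan(scale fr) (array([ 54.8, -45.6]), array([111.3,  61.1]), -0.0) 0.175
21.6 [0.49968792 0.04291803 0.31752549]
blk (array([ 575.8, -143.7]), array([152.8,  90.6]), 87.3) 0.0309
floor z 0.125 744
onpan(scale fr) (array([56. ,  2.8]), array([157.3, 109.6]), 89.1) 0.1736
onpan(scale fr) (array([-57.2,  45.9]), array([89.5, 64.8]), 0.1) 0.1563
21.65 [0.49958161 0.04430423 0.31750984]
blk (array([ 572.9, -104.5]), array([91.1, 54.3]), -5.5) 0.0333
blk (array([ 573.1, -190.8]), array([90.3, 54.7]), -2.3) 0.0326
floor z 0.1229 413
onpan(scale fr) (array([ 52.9, -45.8]), array([111.5,  61.2]), -0.5) 0.174
onpan(scale fr) (array([55. , 43.3]), array([111.7,  60.9]), -0.4) 0.1736
onpan(scale fr) (array([-59.5,  43.3]), array([90.7, 56.3]), 0.6) 0.1573
21.7 [0.49954842 0.0451843  0.3175141 ]
```

Request:
carry_out --motion '[[[2,-4.5,-2,0,0,0,7.4],[4,-8.5,-4,0,0,0,7.4],[6,-12,-7,0,0,0,7.4],[7.4,-15,-11,0,0,0,7.4],[7.4,-15,-15,0,0,0,7.4],[7.4,-15,-20,0,0,0,7.4],[7.4,-15,-23.7,0,0,0,7.4],[7.4,-15,-23.7,0,0,0,7.4]]]'

```text
time: 22.5
tool_pos: [0.5706, -0.1025, 0.0752]
eef_rot: [-0.005, 0.056, 0.998, 0.002]
ft_force: [-0.7, 0.3, -0.1]
opening: 0.866
gripper_force: 0.0
```

Request:
carry_out --motion '[[[0,0,0,0,0,0,7.4],[0,0,0,0,0,0,7.4]]]'

```text
time: 22.7
tool_pos: [0.5754, -0.1048, 0.0829]
eef_rot: [0.002, 0.056, 0.998, -0.0]
ft_force: [-0.0, -1.1, -0.4]
opening: 0.865
gripper_force: 0.0
```

Request:
carry_out --motion '[[[0,0.1,-3,0,0,0,7.4],[0,0.1,-5.3,0,0,0,7.4],[0,0.1,-5.3,0,0,0,7.4],[0,0.1,-5.3,0,0,0,4.5],[0,0.1,-5.3,0,0,0,4.5],[0,0.1,-5.3,0,0,0,4.5],[0,0.1,-5.3,0,0,0,4.5],[0,0.1,-5.3,0,0,0,4.5]]]'

```text
time: 23.5
tool_pos: [0.5753, -0.1046, 0.03]
eef_rot: [0.002, 0.057, 0.998, -0.0]
ft_force: [-0.5, -0.3, 6.9]
opening: 0.63
gripper_force: 65.3
```

Request:
carry_out --motion '[[[0,0,4,0,0,0,4.5],[0,0,9,0,0,0,4.5],[0,0,14,0,0,0,4.5],[-2,1.5,18,0,0,0.06,4.5],[-5,5,22,0,0,0.12,4.5],[-7.5,9,25,0,0,0.18,4.5],[-9.5,13,25,0,0,0.245,4.5],[-10.5,17,25,0,0,0.245,4.5]]]'

```text
time: 24.3
tool_pos: [0.4677, 0.0665, 0.2803]
eef_rot: [0.003, -0.066, 0.998, -0.0]
ft_force: [0.8, 1.2, -1.4]
opening: 0.63
gripper_force: 64.4
```

Request:
carry_out --motion '[[[-0.2,4.5,0,0,0,0,4.5],[-0.4,9,0,0,0,0,4.5],[-0.6,13.5,0,0,0,0,4.5],[-0.8,17,-2,0,0,0,4.5],[-0.8,17,-6,0,0,0,4.5],[-0.8,17,-10,0,0,0,4.5],[-0.8,17,-11.5,0,0,0,4.5],[-0.8,17,-11.5,0,0,0,4.5]]]'

```text
time: 25.1
tool_pos: [0.4593, 0.2353, 0.1609]
eef_rot: [-0.002, -0.066, 0.998, -0.0]
ft_force: [-0.0, 0.1, -0.1]
opening: 0.633
gripper_force: 64.3
```

Request:
carry_out --motion '[[[0,0.2,-0.6,0,0,0,4.5],[0,0.2,-0.6,0,0,0,4.5],[0,0.2,-0.6,0,0,0,6.4],[0,0.2,-0.6,0,0,0,6.4],[0,0.2,-0.6,0,0,0,6.4],[0,0.2,2,0,0,0,6.4],[0,0,6,0,0,0,6.4],[0,-3,10,0,0,0,7]]]'

```text
time: 25.9
tool_pos: [0.4604, 0.207, 0.2635]
eef_rot: [-0.0, -0.067, 0.998, 0.0]
ft_force: [0.7, 0.2, 0.5]
opening: 0.819
gripper_force: 0.0
```

Request:
carry_out --motion '[[[1,-4.5,2,0,0,-0.06,7.4],[2.5,-9,4,0,0,-0.12,7.4],[4,-13.5,5,0,0,-0.165,7.4],[5.5,-18,5,0,0,-0.165,7.4],[5.5,-22,5,0,0,-0.165,7.4],[5.5,-26,5,0,0,-0.165,7.4],[5.5,-26,5,0,0,-0.165,7.4]]]'

```text
time: 26.6
tool_pos: [0.5156, -0.0587, 0.3123]
eef_rot: [0.0, 0.02, 1.0, -0.001]
ft_force: [-0.0, 1.1, 0.3]
opening: 0.864
gripper_force: 0.0
```

Run:
```python
from h import *
p,w=state("w7")
for P in comps(w,.222,.235,(.35,.65,-.5,-.2),100): print("shelf",rect(P),np.nanmedian(P[:,2]))
state(None,"side"); p,w=state("t7","top")
for P in comps(w,.224,.236,(.4,.6,-.44,-.2),50): print("shelf",rect(P),np.nanmedian(P[:,2]))
for P in comps(w,.30,.33,(.35,.65,-.9,-.4),50): print("boxtop",rect(P),np.median(P[:,2]).round(3))
```

```text
blk (array([ 364.5, -253.8]), array([28.9, 12.5]), -0.4) 0.0323
blk (array([ 573. , -190.3]), array([89.1, 55. ]), -2.2) 0.0326
floor z 0.1505 3745
26.65 [ 0.51559486 -0.0563962   0.31237687]
shelf (array([ 556.3, -306.4]), array([34.8,  4.1]), -4.8) 0.22659517769513185
blk (array([ 573.5, -185.7]), array([90.9, 65.3]), -3.1) 0.031
floor z 0.1499 952
26.7 [ 0.51557534 -0.05493334  0.31243731]
blk (array([ 573.8, -190.5]), array([88.5, 54.4]), -1.9) 0.0322
floor z 0.1495 335
onpan(scale fr) (array([ 48.2, -58.7]), array([83., 29.]), 0.4) 0.1725
26.75 [ 0.51560549 -0.05398379  0.3124885 ]
shelf (array([ 511.1, -374.1]), array([137.4, 117.1]), 86.3) 0.2306086235622915
shelf (array([ 553.2, -410.7]), array([57.5, 33.4]), -88.5) 0.2299929211639219
boxtop (array([ 505.9, -628.7]), array([306.1, 157.4]), 88.7) 0.314
```

Request:
carry_out --motion '[[[2,-4.5,-2,0,0,0,7.4],[4,-9,-4,0,0,0,7.4],[5.8,-13.6,-7,0,0,0,7.4],[5.8,-13.6,-12,0,0,0,7.4],[5.8,-13.6,-17,0,0,0,7.4],[5.8,-13.6,-21,0,0,0,7.4],[5.8,-13.6,-23,0,0,0,7.4],[5.8,-13.6,-23,0,0,0,7.4]]]'

```text
time: 27.55
tool_pos: [0.5722, -0.1877, 0.0788]
eef_rot: [-0.003, 0.016, 1.0, 0.002]
ft_force: [0.3, 0.4, 0.9]
opening: 0.865
gripper_force: 0.0
```

Request:
carry_out --motion '[[[0,0,0,0,0,0,7.4],[0,0,0,0,0,0,7.4]]]'

```text
time: 27.75
tool_pos: [0.5752, -0.1901, 0.0845]
eef_rot: [0.002, 0.016, 1.0, -0.001]
ft_force: [-0.1, -0.3, 1.0]
opening: 0.871
gripper_force: 0.0
```

Request:
carry_out --motion '[[[-0.2,0,-3,0,0,0,7.4],[-0.2,0,-5.4,0,0,0,7.4],[-0.2,0,-5.4,0,0,0,7.4],[-0.2,0,-5.4,0,0,0,4.5],[-0.2,0,-5.4,0,0,0,4.5],[-0.2,0,-5.4,0,0,0,4.5],[-0.2,0,-5.4,0,0,0,4.5],[-0.2,0,-5.4,0,0,0,4.5]]]'

```text
time: 28.55
tool_pos: [0.5731, -0.1909, 0.0307]
eef_rot: [0.002, 0.017, 1.0, -0.001]
ft_force: [0.3, 0.9, 7.9]
opening: 0.634
gripper_force: 65.5
```

Request:
carry_out --motion '[[[0,0,4,0,0,0,4.5],[0,0,9,0,0,0,4.5],[-0.5,0,14,0,0,0,4.5],[-1,0,19,0,0,-0.15,4.5],[-1.5,0,24,0,0,-0.3,4.5],[-2,0,28,0,0,-0.45,4.5],[-3,0,28,0,0,-0.6,4.5],[-3,0,28,0,0,-0.75,4.5]]]'

```text
time: 29.35
tool_pos: [0.5411, -0.1905, 0.3113]
eef_rot: [0.002, 0.385, 0.923, -0.0]
ft_force: [-0.8, 0.2, -1.5]
opening: 0.631
gripper_force: 64.6
```

Request:
carry_out --motion '[[[0,0,0,0,0,-0.15,4.5],[0,0,0,0,0,-0.3,4.5],[0,0,0,0,0,-0.45,4.5],[-1,-4,0,0,0,-0.6,4.5],[-2,-8,0,0,0,-0.75,4.5],[-3,-12,0,0,0,-0.76,4.5],[-3.3,-16,0,0,0,-0.76,4.5],[-3.3,-18,0,0,0,-0.76,4.5]]]'

```text
time: 30.15
tool_pos: [0.5074, -0.3735, 0.3089]
eef_rot: [0.001, 0.698, 0.716, -0.0]
ft_force: [1.0, -0.7, -0.7]
opening: 0.631
gripper_force: 64.5
```

Request:
carry_out --motion '[[[0.3,0,-2,0,0,-0.045,4.5],[0.3,0,-4.4,0,0,-0.045,4.5],[0.3,0,-4.6,0,0,-0.045,4.5],[0.3,0,-4.6,0,0,-0.045,4.5],[0.3,0,-4.6,0,0,-0.045,6.3],[0.3,0,-4.6,0,0,-0.045,6.3],[0.3,0,-4.6,0,0,-0.045,6.3],[0.3,0,-2,0,0,-0.045,6.3]]]'

```text
time: 30.95
tool_pos: [0.5107, -0.3694, 0.2854]
eef_rot: [-0.003, 0.713, 0.701, -0.0]
ft_force: [0.4, 0.2, 0.2]
opening: 0.737
gripper_force: 0.0
```

Request:
carry_out --motion '[[[0,0,3,0,0,0,6],[0,3,5,0,0,0,3],[0,7,5,0,0,0,0],[0,10,5,0,0,0,0],[0,10,5,0,0,0,0],[0,10,5,0,0,0,0]]]'

```text
time: 31.55
tool_pos: [0.5118, -0.2701, 0.339]
eef_rot: [0.001, 0.713, 0.701, -0.0]
ft_force: [-0.3, -1.0, -0.5]
opening: 0.0
gripper_force: 0.0
```

Run:
```python
from h import *
for c in ("top","wrist"):
    p=eyes.capture(c); w=cloud(p); cv2.imwrite(f"pics/{c}8.png",p["img"])
    for P in comps(w,.252,.272,(.4,.62,-.46,-.25),40): print(c,"blk",rect(P),np.nanmedian(P[:,2]))
    for P in comps(w,.224,.236,(.4,.62,-.46,-.25),40): print(c,"shelf",rect(P),np.nanmedian(P[:,2]))
s=r.get_state(); print(s["tool_pos"],s["opening"],s["joint_pos"])
```

```text
top blk (array([ 509.9, -378.7]), array([80.1, 54.2]), 89.3) 0.26226663915125803
top shelf (array([ 514.7, -389.8]), array([138., 128.]), 87.1) 0.23041459567726852
wrist blk (array([ 509.8, -377.6]), array([34.7, 10.7]), 88.7) 0.26302116387576324
wrist shelf (array([ 513.8, -331.8]), array([119.1,  55. ]), -1.0) 0.23085582590168746
[ 0.51166908 -0.27126053  0.33833295] -0.002640845450694946 [-6.19602573e-01  3.98968631e-01  1.21412913e+00 -3.59166005e-04
  1.52800225e+00 -6.01006362e-01]
```

View pics/wrist8.png

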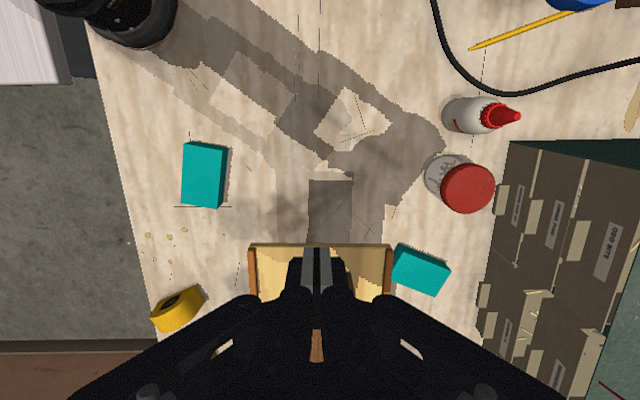

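Request:
carry_out --motion '[[[-0.1,-1.5,-2,0,0,0,0],[-0.1,-1.5,-5,0,0,0,0],[-0.1,-1.5,-6.6,0,0,0,0],[-0.1,-1.5,-6.6,0,0,0,0],[-0.1,-3,-6.6,0,0,0,0],[-0.1,-4.5,-6.6,0,0,0,0],[-0.2,-6,-6.6,0,0,0,0],[-0.2,-7,-6.6,0,0,0,0]]]'

```text
time: 32.45
tool_pos: [0.5096, -0.3425, 0.273]
eef_rot: [0.001, 0.714, 0.7, 0.0]
ft_force: [0.1, 1.2, 0.7]
opening: 0.001
gripper_force: 0.7
```

Request:
carry_out --motion '[[[0,-1.5,0,0,0,0,0],[0,-3,0,0,0,0,0],[-0.1,-4.5,0,0,0,0,0],[-0.1,-6,0,0,0,0,0],[-0.2,-7.5,0,0,0,0,0],[-0.2,-8.8,0,0,0,0,0],[-0.2,-8.8,0,0,0,0,0],[-0.2,-8.8,0,0,0,0,0]]]'

```text
time: 33.25
tool_pos: [0.5074, -0.4288, 0.2718]
eef_rot: [-0.0, 0.714, 0.7, 0.0]
ft_force: [0.4, 1.0, 0.7]
opening: 0.002
gripper_force: 0.0
```

Back out, clear of everything, and look.

Request:
carry_out --motion '[[[0,3,1,0,0,0,0],[0,7,3,0,0,0,0],[0,12,6,0,0,0,0],[-2,17,8,0,0,0,0],[-4,22,8,0,0,0,0],[-6,27,8,0,0,0,0],[-8,32,8,0,0,0,0],[-8,32,8,0,0,0,0]]]'

```text
time: 34.05
tool_pos: [0.4257, -0.1048, 0.353]
eef_rot: [0.0, 0.713, 0.702, 0.0]
ft_force: [0.1, -0.5, 0.5]
opening: 0.001
gripper_force: 0.0
```

Run:
```python
from h import *
p=eyes.capture("top"); w=cloud(p)
for P in comps(w,.252,.272,(.4,.62,-.5,-.25),10): print("blk",rect(P),np.nanmedian(P[:,2]),len(P))
a=p["img"][150:250,170:480]; q=eyes.capture("side"); w2=cloud(q)
b=q["img"][130:370,230:390]
a=cv2.resize(a,(780,252),interpolation=cv2.INTER_CUBIC); b=cv2.resize(b,None,fx=1.4,fy=1.4,interpolation=cv2.INTER_CUBIC)
c=np.zeros((252+b.shape[0],780,3),np.uint8); c[:252]=a; c[252:,:b.shape[1]]=b; cv2.imwrite("pics/fin.png",c)
e=w-np.array([.512,.2895,0]); sx=e[...,0]*.9919+e[...,1]*.127; sy=-e[...,0]*.127+e[...,1]*.9919; W=np.stack([sx,sy,w[...,2]],-1)
for P in comps(W,.14,.2,(-.12,.12,-.1,.1),20): print("pan top",rect(P),np.nanmedian(P[:,2]))
print(r.get_state()["tool_pos"],r.get_state()["time"])
```

```text
pan top (array([ 53.3, -45.6]), array([112.4,  62.1]), 0.9) 0.16726649179848208
pan top (array([56.8, 43.8]), array([116.7,  62.4]), 0.9) 0.16783843369249807
pan top (array([-58.8, -46.7]), array([91.4, 56.6]), 0.0) 0.14983738402893887
pan top (array([-58.6,  43.2]), array([91.1, 58. ]), 0.6) 0.15033730451117555
[ 0.42626315 -0.10512332  0.35330745] 34.15
```

View pics/fin.png

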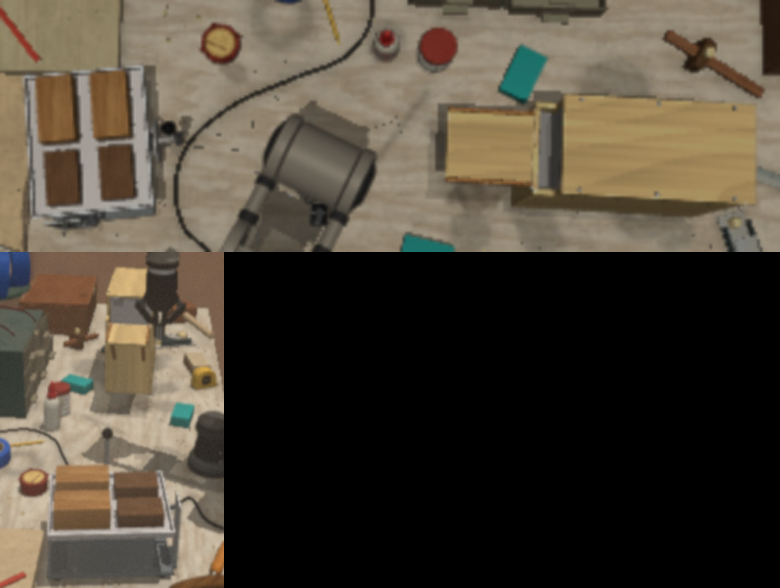

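Request:
carry_out --motion '[[[-3,3,2,0,0,0,0],[-6,6,2,0,0,0,0],[-6,8,2,0,0,0,0],[-6,8,2,0,0,0,0],[-6,8,2,0,0,0,0],[-6,8,2,0,0,0,0],[-6,8,2,0,0,0,0],[-6,8,2,0,0,0,0]]]'

```text
time: 34.95
tool_pos: [0.3679, -0.029, 0.372]
eef_rot: [-0.0, 0.714, 0.7, -0.0]
ft_force: [-0.5, -0.5, -0.3]
opening: 0.001
gripper_force: 0.0
```

Run:
```python
from h import *
q=eyes.capture("side"); w=cloud(q)
m=(w[...,0]>.46)&(w[...,0]<.555)&(w[...,1]<-.45)&(w[...,1]>-.62)&(w[...,2]>.235)&(w[...,2]<.295)
P=w[m]; print(len(P)); 
for z in np.arange(.235,.295,.01):
    s=P[(P[:,2]>=z)&(P[:,2]<z+.01)]; print(round(z,3),np.round(np.percentile(s[:,1],[10,50,90]),3) if len(s) else None)
for d in nets.mark_of(q,"lever_knob")[:1]:
    c=np.round(d["centre"]).astype(int); g=w[c[1],c[0]]; e=g-[.512,.2895,.062]; print(d["score"],g,e[0]*.992+e[1]*.127)
```

```text
288
0.235 [-0.485 -0.48  -0.474]
0.245 [-0.485 -0.48  -0.474]
0.255 [-0.484 -0.481 -0.475]
0.265 [-0.487 -0.478 -0.474]
0.275 [-0.485 -0.479 -0.475]
0.285 [-0.486 -0.479 -0.473]
0.65 [ 0.69363358 -0.27270331  0.00857762] 0.10878069550075375
```

The flap is vertical, so it has fallen shut. The shelf is empty and the pan has sunk about 37.5 mm, so I am handing in.

```bash
python3 -c "
from bench import r
print(r.hand_in())"
```

```text
the job is handed in; nothing more can be done
None
```

I handed the job in without seeing the verdict: lever upright, two big and two small blocks on the pan (sunk about 37.5 mm, between the long lines), and the last small block pushed through the flap, which hangs shut.

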